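# Park a filling nozzle in the spring-loaded rinse column

## Robot

A 6-joint arm with a two-finger parallel gripper is mounted at the origin on the work surface. World frame = base frame: x ahead of the robot, y to its left, z up, the work surface at z = 0. Lengths are in m, angles in rad, forces in N, time in s.
With the tool pointing down it reaches from about 0.3 to 0.95 m from the base axis. Payload 3.1 kg.
Tool frame: the origin (TCP) lies on the centre line of the jaws, within the pads' length; the fingertips stand 17 mm ahead of it and the grasp point (between the pads) lies 2 mm behind it (env.tcp_to_tips is the distance from the TCP to the fingertips, in m); z points along the fingers, y is the line along which they close (so a half turn about z gives the same grasp; the last joint's range is limited). The gripper opens to 85 mm and grips with 20 to 120 N. Pads are 22 mm wide; open, the fingers measure 114 mm over their backs; the gripper's body (76 mm by 85 mm) begins 54 mm behind the grasp point. The pads swing forward as they close: fully open they stand 13 mm farther back than shut.
Start: joints at [-1.366, 0.308, 1.634, -0, 1.2, -0.07], TCP at [0.17, -0.602, 0.248] pointing down, gripper open.
Joint ranges: [-3.06, 3.06], [-0.79, 1.96], [0.05, 2.63], [-1.19, 4.34], [0.05, 2.64], [-2.94, 2.94]. Speed limits (rad/s): [2.79, 2.79, 3.14, 3.14, 3.14, 3.14].

## Interface

Orientations are given as a rotation vector (axis times angle).
In Python, from cell import env, optics gives the robot as it stands. The module is installed in compiled form; this text tells all that it offers.
- The arm moves only by the tool carry_out, never from a script. Its argument "deltas" is text: rows parted by semicolons, each of 7 numbers parted by spaces: the shift along the tool's x, y, z in m, then the turn, a rotation vector about the tool's x, y, z in rad, then the opening, from 0 (shut) to 1 (fully open). In form: tx ty tz rx ry rz gripper; .... A call has 1 to 20 rows; each row shifts and turns the commanded pose from where the row before left it, along the tool's axes as they then stand; what a row does not reach is not made up. A row lasts 1/8 s, in which the tool goes at most 62.5 mm and 10.7 degrees, less where a joint would pass 70% of its speed; a pose out of reach is approached as far as the arm can. A call with a gripper value outside its range is refused whole. The fingers move at their own pace and stop on an object; "grip_force" is the grip in N (left out, the last holds). Time passes only in rows, so rows that do not move let the fingers close. It gives the time, the measured TCP pose, the force, the opening and the grip force at its end, in the units of the state.
- env.sense(): the state, without advancing time (a new reading comes with each control period).
- optics.read_camera(name): name is "side" or "top" or "wrist"; returns (picture, depth): 480x640x3 uint8, red, green, blue; 480x640 float32, m along the optical axis (not along the pixel's ray), 0 where there is no reading.
- optics.get_calibration(name): a dict with "intrinsics" (3x3 intrinsics, pixels), "R" (3x3) and "t" (3): a world point X has camera coordinates R X + t; the wrist camera has in their place "tool_from_camera" (4x4, takes a point from camera to tool coordinates, whose origin is the TCP and whose axes are the flange's). Camera axes: x right, y down, z forward; pixel columns grow to the right and rows downward; lengths in m; the calibration is good to about 2 mm. A picture is of the moment at which its call begins: read the wrist's pose just before it. get_calibration takes no time and is no camera call.
- env.finish_job(): hands the job in; it is judged then, once.
The state is a dict: "time_s": time; "qpos": joint angles; "dq": joint speeds; "joint_torque": joint torques, N m; "position": TCP position; "tool_rot": TCP orientation; "contact_force": force on the tool from outside, world axes, zero at the start; "ft_torque": the same for the moment, N m; "grip_width": finger opening in m; "grasp_force": force on a finger pad.
Only numpy, scipy, OpenCV 4.12 (cv2) and the standard library are available. Lean on these libraries where they do the work, as an engineer would, in place of code of your own. Each camera call takes 0.05 s, during which the arm holds its last target. There are 200 camera calls.

## Task

Park the filling nozzle with the middle-sized collar, of the three in the white rack, in the spring-loaded rinse column: push it straight down, tip first, until the two catches have snapped over its collar and hold it down, then let go. Leave the other two nozzles in their places in the rack.

Things in the scene. Friction and masses are not known exactly. Their poses are not given: they have to be found in the camera images.
- nozzle: steel filling nozzle to park, 118 mm tall, 0.11-0.21 kg. Origin: centre of its underside; z up the stem. From there up: tip 18 mm in diameter to 28 mm, round collar 40 mm in diameter (bevelled below) to 38 mm, round stem 15 mm in diameter (grip here) to 118 mm. Stands in a white rack block 35 mm high, collar on its top, origin 7 mm above the table. Three in a row, 85 mm apart, any order.
- column: square tube fixed to the table, 52 mm inside, flared mouth 68 mm wide, rim 119 mm up. Origin: on its axis at the table; z up. With the nozzle's origin 84 mm above it the tip meets a sprung plunger: 4 N, rising 2 N per 10 mm, hard stop at 33 mm. Two hinged catches fold aside (to 4 N more) and snap over the collar at 39 mm or lower; let go, it rises to about 50 mm, held. Pushed less, it springs back.
- slim_nozzle: steel filling nozzle like nozzle, but with the smallest collar, 30 mm in diameter (tip, stem, heights and origin the same; about 0.14 kg). Stands in the same rack; leave it there.
- broad_nozzle: steel filling nozzle like nozzle, but with the largest collar, 56 mm in diameter (tip, stem, heights and origin the same; about 0.22 kg). Stands in the same rack; leave it there.

How it is judged:
On the way:
1. The gripper presses the nozzle with the 40 mm collar down in the column, deeper than it will rest when latched (nozzle's origin less than 47 mm above the column's origin) (z of nozzle in the frame of column below 0.047 m and horizontal distance between nozzle and column below 0.012 m and contact force between the fingers and nozzle above 2 N), for 0.04 s.
At the end, for the whole second after the job is handed in: The nozzle with the 40 mm collar is released and at rest in the column, held down by the catches: its origin 43 to 58 mm above the column's origin, within 10 mm of the axis, upright within 11 degrees. The slim and broad nozzles are within 20 mm of where they stood (z of nozzle in the frame of column between 0.043 and 0.058 m and horizontal distance between nozzle and column below 0.01 m and angle between nozzle's own z axis and vertical below 0.2 rad and linear speed of nozzle below 0.02 m/s and distance of each of slim_nozzle, broad_nozzle from where it was at the start of the episode below 0.02 m); the robot touches nothing.
It fails at once if The slim or the broad nozzle is taken out of the rack (moved more than 40 mm) (distance of any of slim_nozzle, broad_nozzle from where it was at the start of the episode above 0.04 m).
It also fails if it takes over 35 s, if anything falls off the work surface, if the arm or the gripper's body presses on something with over 40 N, if the wrist force passes 120 N, or if a joint passes its speed limit or range.

## Working session

There is one attempt and no reset: what is moved stays moved. The work goes in short steps, Python scripts to look and compute and a tool call to move; the robot and the scene stay as the last step left them, time stands still between calls to the robot, and variables do not carry over. Pictures are saved under pics/ and viewed, at most 10 in all, crops included, and the job is handed in when it is done.

Besides the shell and the picture viewer there is one more tool, called after "Request:" as name(argument=value, ...), one argument or row to a line, values as JSON. carry_out: Moves the arm, as the interface text tells. Its arguments: {"type":"object","properties":{"deltas":{"type":"string"},"grip_force":{"type":"number"}},"required":["deltas"]}

```bash
mkdir -p pics
cat > h.py <<'E'
import numpy as np, cv2
from cell import env, optics
def cloud(name):
    s=env.sense(); im,d=optics.read_camera(name); c=optics.get_calibration(name)
    K=np.array(c["intrinsics"]); v,u=np.mgrid[:480,:640]
    P=np.stack([(u-K[0,2])/K[0,0]*d,(v-K[1,2])/K[1,1]*d,d],-1)
    if name=="wrist":
        T=np.array(c["tool_from_camera"]); P=P@T[:3,:3].T+T[:3,3]
        R=cv2.Rodrigues(np.array(s["tool_rot"],float))[0]; W=P@R.T+np.array(s["position"])
    else: W=(P-np.array(c["t"]))@np.array(c["R"])
    W[d==0]=np.nan
    return im,W
E
python3 - <<'E'
from h import *
ims=[]
for n in("side","top"):
    im,W=cloud(n); np.savez("c_"+n,im=im,W=W); cv2.imwrite(f"pics/{n}.png",im[...,::-1])
s=env.sense(); print({k:np.round(s[k],3) for k in s})
E
```

```text
{'time_s': np.float64(0.1), 'qpos': array([-1.366,  0.309,  1.635, -0.   ,  1.2  , -0.07 ]), 'dq': array([ 0.002, -0.003, -0.001, -0.   ,  0.001,  0.   ]), 'joint_torque': array([-1.0000e-03, -4.1641e+01, -2.7764e+01, -0.0000e+00,  4.0000e-03,
        0.0000e+00]), 'position': array([ 0.169, -0.601,  0.247]), 'tool_rot': array([-3.11, -0.43,  0.  ]), 'contact_force': array([-0.156, -0.618, -0.026]), 'ft_torque': array([0.048, 0.004, 0.013]), 'grasp_force': np.float64(0.0), 'grip_width': np.float64(0.085)}
```

View pics/top.png

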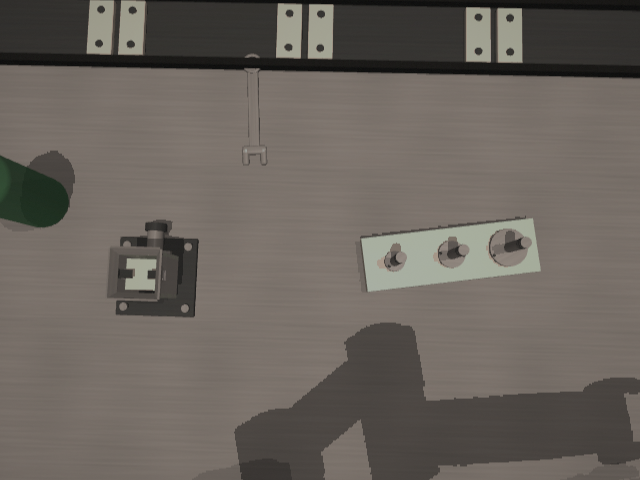

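View pics/side.png

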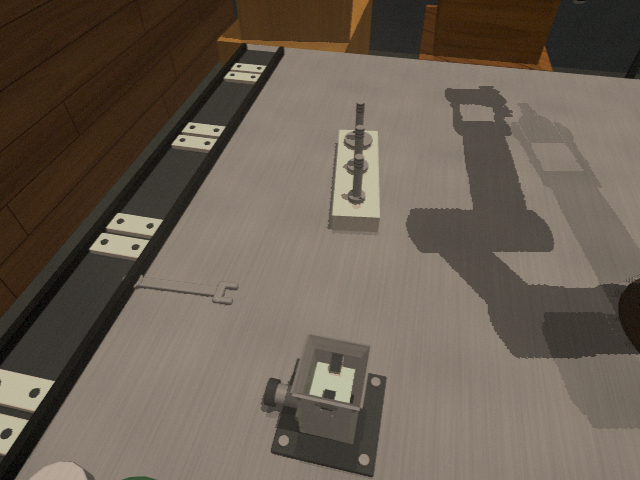

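The top view shows the column at about (135, 275) and the rack with collars at (395, 260) slim, (452, 253) middle and (510, 247) broad. The side view agrees, and the middle nozzle is the 40 mm one. Next I measure it from depth.

Run:
```python
from h import *
c=np.load("c_top.npz"); W=c["W"]; im=c["im"]
def box(u0,u1,v0,v1,z0,z1):
    B=W[v0:v1,u0:u1].reshape(-1,3); return B[(B[:,2]>z0)&(B[:,2]<z1)]
for n,u0,u1 in(("slim",370,420),("mid",425,480),("broad",483,540)):
    a=box(u0,u1,225,285,.119,.131); b=box(u0,u1,225,285,.041,.049)
    r=cv2.minEnclosingCircle(b[:,:2].astype(np.float32)*1000)
    print(n,len(a),np.nanmean(a,0).round(4),(a.min(0).round(4),a.max(0).round(4)),"collar",len(b),np.round(r[0],1),round(r[1]*2,1))
a=box(340,560,200,300,.03,.039); print("rack",cv2.minAreaRect(a[:,:2].astype(np.float32)*1000))
for z0,z1 in((.115,.123),(.108,.123),):
    b=box(90,200,215,320,z0,z1); print("rim",len(b),b.mean(0).round(4),cv2.minAreaRect(b[:,:2].astype(np.float32)*1000))
b=box(90,210,225,325,.003,.02); print("plate",len(b),np.median(b[:,2]),cv2.minAreaRect(b[:,:2].astype(np.float32)*1000))
b=box(125,156,255,295,.03,.2); print("inside z hist",np.histogram(b[:,2],bins=np.arange(.03,.14,.01)))
s=np.load("c_side.npz"); W=s["W"]
b=box(280,390,320,430,.113,.123); print("side rim",len(b),b.mean(0).round(4),cv2.minAreaRect(b[:,:2].astype(np.float32)*1000))
b=box(345,375,110,165,.117,.13);print("side mid top",len(b),b.mean(0).round(4),b.min(0),b.max(0))
T=optics.get_calibration("wrist")["tool_from_camera"];print(np.round(T,3));
```

```text
slim 107 [ 0.5098 -0.1422  0.1232] (array([ 0.5022, -0.1497,  0.1196]), array([ 0.5172, -0.1349,  0.1266])) collar 173 [ 509.9 -142.3] 30.1
mid 107 [ 0.5216 -0.2263  0.1229] (array([ 0.5146, -0.2339,  0.1193]), array([ 0.5284, -0.2189,  0.1261])) collar 377 [ 521.4 -226.5] 40.2
broad 112 [ 0.5332 -0.3104  0.123 ] (array([ 0.5258, -0.3178,  0.1191]), array([ 0.5408, -0.3026,  0.1274])) collar 813 [ 533.6 -310.6] 56.6
rack ((521.8677368164062, -226.97634887695312), (80.26466369628906, 260.77398681640625), 7.945803165435791)
rim 547 [0.4807 0.2203 0.117 ] ((481.1619873046875, 218.71099853515625), (73.90314483642578, 73.19766998291016), 89.429931640625)
rim 1154 [0.4812 0.223  0.1143] ((481.225341796875, 218.7991180419922), (74.08541107177734, 73.31991577148438), 89.42548370361328)
plate 3019 0.00680666047622998 ((483.2513122558594, 238.41319274902344), (168.0024871826172, 153.15902709960938), 88.63951873779297)
inside z hist (array([ 16,  20,  19,  27,  69, 805, 125,  88,   0,   0,   0]), array([0.03, 0.04, 0.05, 0.06, 0.07, 0.08, 0.09, 0.1 , 0.11, 0.12, 0.13,
       0.14]))
side rim 1496 [0.4811 0.2154 0.1172] ((480.6708984375, 217.245849609375), (74.3473892211914, 73.21595001220703), 89.42761993408203)
side mid top 149 [ 0.5149 -0.1803  0.1235] [ 0.50271621 -0.23430836  0.11702528] [ 0.52848067 -0.13488261  0.12725418]
[[ 0.001 -0.956 -0.293  0.076]
 [ 1.     0.001 -0.    -0.   ]
 [ 0.001 -0.293  0.956 -0.126]
 [ 0.     0.     0.     1.   ]]
```

Request:
carry_out(
  deltas="0 0 0 0 0 0.138 1; 0 0 0 0 0 0.137 1; 0.03 -0.031 0 0 0 0 1; 0.03 -0.031 0 0 0 0 1; 0.03 -0.031 0 0 0 0 1; 0.03 -0.031 0 0 0 0 1; 0.03 -0.031 0 0 0 0 1; 0.03 -0.031 0 0 0 0 1; 0.03 -0.031 0 0 0 0 1; 0.03 -0.031 0 0 0 0 1; 0.03 -0.031 0 0 0 0 1; 0.03 -0.031 0 0 0 0 1; 0.03 -0.031 0 0 0 0 1; 0.02 -0.03 0 0 0 0 1; 0 0 0 0 0 0 1; 0 0 0 0 0 0 1",
  grip_force=100,
)

```text
time_s: 2.1
position: [0.5192, -0.2307, 0.2478]
tool_rot: [3.141, 0.0, -0.002]
contact_force: [0.3, -0.5, 0.9]
grip_width: 0.0854
grasp_force: 0.0
```

Run:
```python
from h import *
im,W=cloud("wrist"); cv2.imwrite("pics/w1.png",im[...,::-1])
s=env.sense(); p=np.array(s["position"]);R=cv2.Rodrigues(np.array(s["tool_rot"],float))[0]
print(s["time_s"],p.round(4),R.round(3).tolist(),s["qpos"].round(2),env.tcp_to_tips)
B=W.reshape(-1,3)
for r,z0,z1 in((.02,.118,.132),(.04,.041,.049)):
    b=B[(np.hypot(B[:,0]-.5215,B[:,1]+.2264)<r)&(B[:,2]>z0)&(B[:,2]<z1)]
    if len(b): q=cv2.minEnclosingCircle(b[:,:2].astype(np.float32)*1000);print(len(b),b.mean(0).round(4),np.round(q[0],1),q[1]*2)
```

```text
2.15 [ 0.519  -0.2311  0.2479] [[1.0, -0.001, -0.001], [-0.001, -1.0, -0.0], [-0.001, 0.0, -1.0]] [-0.5   0.2   1.77 -0.    1.17  1.08] 0.017
331 [ 0.5247 -0.2269  0.1249] [ 524.3 -227. ] 15.622664451599121
874 [ 0.5282 -0.227   0.0453] [ 524.1 -226.9] 40.04387283325195
```

Request:
carry_out(
  deltas="0.0035 -0.004 0.03 0 0 0 1; 0 0 0.04 0 0 0 1; 0 0 0.04 0 0 0 1; 0 0 0.033 0 0 0 1; 0 0 0 0 0 0 1; 0 0 0 0 0 0 0; 0 0 0 0 0 0 0; 0 0 0 0 0 0 0; 0 0 0 0 0 0 0; 0 0 0 0 0 0 0; 0 0 0 0 0 0 0; 0 0 0 0 0 0 0",
  grip_force=100,
)

```text
time_s: 3.65
position: [0.5238, -0.2272, 0.1064]
tool_rot: [3.14, -0.0, 0.002]
contact_force: [0.3, -0.6, 6.6]
grip_width: 0.0125
grasp_force: 97.4
```

Request:
carry_out(
  deltas="0 0 -0.02 0 0 0 0; 0 0 -0.03 0 0 0 0; 0 0 -0.04 0 0 0 0; 0 0 -0.04 0 0 0 0; 0 0 -0.03 0 0 0 0; 0 0 0 0 0 0 0; 0 0 0 0 0 0 0",
)

```text
time_s: 4.53
position: [0.522, -0.2259, 0.2631]
tool_rot: [-3.14, 0.0, 0.005]
contact_force: [-0.2, 0.8, -1.5]
grip_width: 0.0128
grasp_force: 97.8
```

```bash
cat > m.py <<'E'
from h import *
# fit held nozzle from each fixed camera: steel points near the tool axis, below the fingers
for n in("side","top","wrist"):
    im,W=cloud(n); s=env.sense(); p=np.array(s["position"]); B=W.reshape(-1,3)
    b=B[(np.hypot(B[:,0]-p[0],B[:,1]-p[1])<.03)&(B[:,2]<p[2]-.03)&(B[:,2]>p[2]-.13)]
    if n!="wrist": cv2.imwrite(f"pics/{n}_held{s['time_s']:.1f}.png",im[...,::-1])
    if not len(b): print(n,"none"); continue
    print(n,len(b),"zmin",np.percentile(b[:,2],1).round(4),"ext",np.percentile(b,2,0).round(4),np.percentile(b,98,0).round(4))
    print(" radial width hist by height",[(round(h,3),*( [int(1000*x) for x in np.ptp(q[:,:2],axis=0)] if len(q:=b[abs(b[:,2]-p[2]+h)<.004])>3 else [])) for h in np.arange(.035,.12,.008)])
print(s["time_s"],p.round(4),np.round(s["tool_rot"],3),s["grip_width"],s["contact_force"].round(1))
E
python3 m.py; ls pics
```

```text
side 556 zmin 0.1678 ext [ 0.502  -0.2385  0.1686] [ 0.5362 -0.2062  0.2304]
 radial width hist by height [(np.float64(0.035), 14, 8), (np.float64(0.043), 13, 9), (np.float64(0.051), 12, 8), (np.float64(0.059), 39, 40), (np.float64(0.067), 36, 14), (np.float64(0.075), 15, 7), (np.float64(0.083), 16, 10), (np.float64(0.091), 16, 10), (np.float64(0.099), 8, 3), (np.float64(0.107),), (np.float64(0.115),)]
top 302 zmin 0.1951 ext [ 0.5003 -0.2362  0.1953] [ 0.5171 -0.2059  0.216 ]
 radial width hist by height [(np.float64(0.035),), (np.float64(0.043), 5, 8), (np.float64(0.051), 3, 2), (np.float64(0.059), 16, 33), (np.float64(0.067), 18, 32), (np.float64(0.075),), (np.float64(0.083),), (np.float64(0.091),), (np.float64(0.099),), (np.float64(0.107),), (np.float64(0.115),)]
wrist 2717 zmin 0.1975 ext [ 0.5134 -0.2432  0.1983] [ 0.5408 -0.2069  0.2303]
 radial width hist by height [(np.float64(0.035), 6, 14), (np.float64(0.043), 7, 14), (np.float64(0.051), 6, 14), (np.float64(0.059), 29, 39), (np.float64(0.067), 23, 38), (np.float64(0.075),), (np.float64(0.083),), (np.float64(0.091),), (np.float64(0.099),), (np.float64(0.107),), (np.float64(0.115),)]
4.675 [ 0.5219 -0.2259  0.2627] [-3.139  0.     0.006] 0.012429954522199124 [ 0.1 -0.8 -2. ]
side.png
side_held4.6.png
top.png
top_held4.6.png
w1.png
```

Request:
carry_out(
  deltas="-0.003 -0.03 0 0 0 0 0; -0.003 -0.037 0 0 0 0 0; -0.003 -0.037 0 0 0 0 0; -0.003 -0.037 0 0 0 0 0; -0.003 -0.037 0 0 0 0 0; -0.004 -0.037 0 0 0 0 0; -0.004 -0.037 0 0 0 0 0; -0.004 -0.037 0 0 0 0 0; -0.004 -0.037 0 0 0 0 0; -0.004 -0.037 0 0 0 0 0; -0.003 -0.037 0 0 0 0 0; -0.003 -0.03 0 0 0 0 0; 0 -0.014 0 0 0 0 0; 0 0 0 0 0 0 0; 0 0 0 0 0 0 0",
)

```text
time_s: 6.55
position: [0.4822, 0.2164, 0.2648]
tool_rot: [3.141, -0.001, -0.001]
contact_force: [0.4, 0.8, -2.2]
grip_width: 0.0127
grasp_force: 97.9
```

```bash
cat >> m.py <<'E'
im,W=cloud("side");B=W.reshape(-1,3)
r=np.hypot(B[:,0]-p[0],B[:,1]-p[1])
t=B[(r<.03)&(abs(B[:,2]-p[2]+.081)<.009)]
# tip: circle of radius 9 mm fitted to its visible side
from scipy.optimize import least_squares
for nm,z,R0 in(("tip",.081,.009),("stem",.045,.0075)):
    t=B[(r<.016)&(abs(B[:,2]-p[2]+z)<.008)]
    f=least_squares(lambda c:np.hypot(*(t[:,:2]-c).T)-R0,t[:,:2].mean(0)+[0,-.005],loss="soft_l1",f_scale=.001)
    print(nm,len(t),f.x.round(4),np.abs(f.fun).mean().round(4))
b=B[(B[:,2]>.113)&(B[:,2]<.123)&(abs(B[:,0]-.481)<.05)&(abs(B[:,1]-.218)<.05)]
print("rim",cv2.minAreaRect(b[:,:2].astype(np.float32)*1000))
E
python3 m.py
```

```text
side 1443 zmin 0.1715 ext [0.4621 0.2018 0.1727] [0.4981 0.2353 0.2322]
 radial width hist by height [(np.float64(0.035), 13, 7), (np.float64(0.043), 13, 8), (np.float64(0.051), 13, 9), (np.float64(0.059), 39, 39), (np.float64(0.067), 37, 20), (np.float64(0.075),), (np.float64(0.083), 8, 2), (np.float64(0.091), 15, 8), (np.float64(0.099),), (np.float64(0.107),), (np.float64(0.115),)]
top 255 zmin 0.1975 ext [0.4621 0.1973 0.1984] [0.4866 0.2323 0.2048]
 radial width hist by height [(np.float64(0.035),), (np.float64(0.043),), (np.float64(0.051),), (np.float64(0.059), 36, 37), (np.float64(0.067), 29, 36), (np.float64(0.075),), (np.float64(0.083),), (np.float64(0.091),), (np.float64(0.099),), (np.float64(0.107),), (np.float64(0.115),)]
wrist 2719 zmin 0.2004 ext [0.4742 0.1987 0.2012] [0.5017 0.2351 0.2328]
 radial width hist by height [(np.float64(0.035), 6, 14), (np.float64(0.043), 7, 14), (np.float64(0.051), 6, 14), (np.float64(0.059), 29, 39), (np.float64(0.067), 28, 37), (np.float64(0.075),), (np.float64(0.083),), (np.float64(0.091),), (np.float64(0.099),), (np.float64(0.107),), (np.float64(0.115),)]
6.7 [0.4824 0.2164 0.2652] [ 3.141e+00 -2.000e-03 -0.000e+00] 0.012717932108052854 [-0.1  0.7 -2.3]
tip 16 [0.4809 0.2158] 0.0003
stem 174 [0.4807 0.2159] 0.0003
rim ((480.7418518066406, 217.81185913085938), (74.65839385986328, 73.3534927368164), 89.397216796875)
```

Request:
carry_out(
  deltas="0 -0.0015 0.02 0 0 0 0; 0 0 0.02 0 0 0 0; 0 0 0.02 0 0 0 0; 0 0 0.015 0 0 0 0; 0 0 0.01 0 0 0 0; 0 0 0 0 0 0 0; 0 0 0 0 0 0 0",
)

```text
time_s: 7.62
position: [0.4824, 0.2186, 0.1812]
tool_rot: [3.141, -0.0, 0.0]
contact_force: [-1.6, -2.3, 2.6]
grip_width: 0.0126
grasp_force: 98.3
```

Request:
carry_out(
  deltas="0 0 0.01 0 0 0 0; 0 0 0.01 0 0 0 0; 0 0 0.01 0 0 0 0; 0 0 0.005 0 0 0 0; 0 0 0 0 0 0 0; 0 0 0 0 0 0 0",
)

```text
time_s: 8.38
position: [0.4831, 0.2191, 0.146]
tool_rot: [-3.141, 0.0, -0.003]
contact_force: [-1.9, -2.0, 6.9]
grip_width: 0.0126
grasp_force: 99.2
```

Request:
carry_out(
  deltas="0 0 0.004 0 0 0 0; 0 0 0.004 0 0 0 0; 0 0 0.002 0 0 0 0; 0 0 0.002 0 0 0 0; 0 0 0 0 0 0 0; 0 0 0 0 0 0 0",
)

```text
time_s: 9.12
position: [0.4834, 0.2192, 0.1348]
tool_rot: [-3.141, 0.0, -0.004]
contact_force: [-2.6, -2.6, 9.7]
grip_width: 0.0128
grasp_force: 99.3
```

Run:
```python
from h import *
im,W=cloud("side"); cv2.imwrite("pics/s3.png",cv2.resize(im[280:480,220:440,::-1],None,fx=2.7,fy=2.7))
p=env.sense()["position"];B=W.reshape(-1,3);b=B[(np.hypot(B[:,0]-p[0],B[:,1]-p[1])<.04)&(B[:,2]>.02)&(B[:,2]<.11)];print(np.histogram(b[:,2],bins=np.arange(.02,.115,.005)))
```

```text
(array([ 82,  82, 109, 166,  85, 101, 108, 124, 117, 129, 414, 206, 114,
       125, 147, 154, 193, 280]), array([0.02 , 0.025, 0.03 , 0.035, 0.04 , 0.045, 0.05 , 0.055, 0.06 ,
       0.065, 0.07 , 0.075, 0.08 , 0.085, 0.09 , 0.095, 0.1  , 0.105,
       0.11 ]))
```

View pics/s3.png

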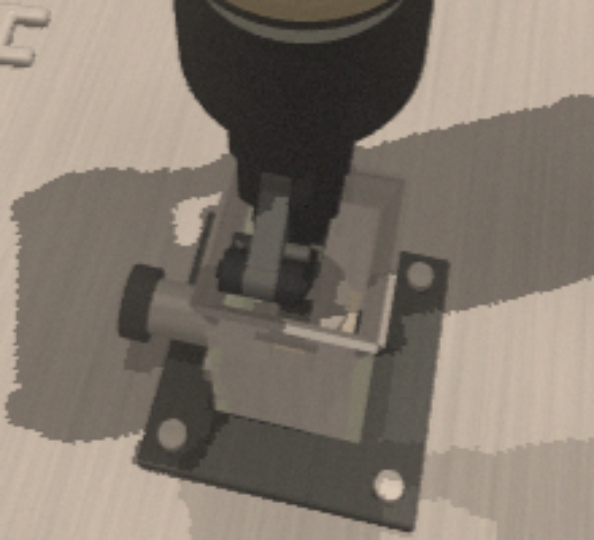

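The side crop shows the nozzle down in the tube, with depth putting the collar top at about 73 mm, so the origin is about 35 mm. I'll push 2 mm more, then back off slightly and release.

Request:
carry_out(
  deltas="0 0 0.002 0 0 0 0; 0 0 0 0 0 0 0; 0 0 0 0 0 0 0",
)

```text
time_s: 9.55
position: [0.4834, 0.2192, 0.1329]
tool_rot: [-3.141, 0.0, -0.004]
contact_force: [-2.8, -2.4, 10.9]
grip_width: 0.0128
grasp_force: 99.4
```

Request:
carry_out(
  deltas="0 0 -0.006 0 0 0 0; 0 0 -0.006 0 0 0 0; 0 0 -0.004 0 0 0 0; 0 0 0 0 0 0 0; 0 0 0 0 0 0 0",
)

```text
time_s: 10.18
position: [0.4832, 0.2192, 0.1485]
tool_rot: [-3.141, 0.0, -0.004]
contact_force: [-3.0, -2.2, 8.0]
grip_width: 0.0127
grasp_force: 99.1
```

Request:
carry_out(
  deltas="0 0 -0.002 0 0 0 0; 0 0 -0.001 0 0 0 0; 0 0 0 0 0 0 0; 0 0 0 0 0 0 0",
)

```text
time_s: 10.68
position: [0.4828, 0.2191, 0.1502]
tool_rot: [-3.141, 0.0, -0.002]
contact_force: [1.0, -0.3, 0.9]
grip_width: 0.0129
grasp_force: 98.6
```

The upward force dropped sharply at the resting height, so the catches are holding. Releasing now.

Request:
carry_out(
  deltas="0 0 0 0 0 0 1; 0 0 0 0 0 0 1; 0 0 0 0 0 0 1; 0 0 0 0 0 0 1; 0 0 0 0 0 0 1; 0 0 -0.03 0 0 0 1; 0 0 -0.04 0 0 0 1; 0 0 -0.05 0 0 0 1; 0 0.04 0 0 0 0 1; 0 0.05 0 0 0 0 1; 0 0.05 0 0 0 0 1; 0 0.05 0 0 0 0 1; 0 0 0 0 0 0 1; 0 0 0 0 0 0 1",
)

```text
time_s: 12.42
position: [0.4822, 0.0291, 0.2703]
tool_rot: [-3.141, 0.002, -0.0]
contact_force: [0.2, 0.6, 0.8]
grip_width: 0.0851
grasp_force: 0.0
```

Run:
```python
from h import *
for n in("side","top"):
    im,W=cloud(n);B=W.reshape(-1,3);d=np.hypot(B[:,0]-.481,B[:,1]-.218)
    for z0,z1 in((.157,.185),(.125,.15)):
        b=B[(d<.02)&(B[:,2]>z0)&(B[:,2]<z1)]
        if len(b): print(n,z0,len(b),b.mean(0).round(4),"ztop",np.percentile(b[:,2],95).round(4))
    if n=="side": cv2.imwrite("pics/s4.png",cv2.resize(im[:,:,::-1],None,fx=1,fy=1))
s=env.sense();print(s["time_s"],s["contact_force"])
```

```text
side 0.157 275 [0.4809 0.2213 0.1672] ztop 0.1703
side 0.125 175 [0.4802 0.2247 0.1377] ztop 0.1491
12.525 [-0.79106888 -0.25946248  0.78020841]
```

View pics/s4.png

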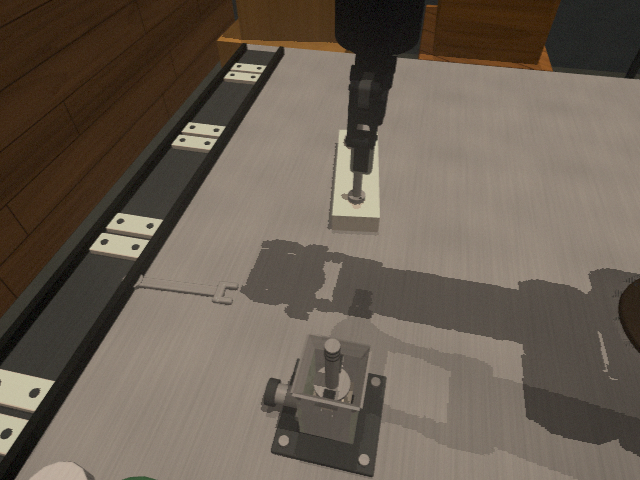

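The side view shows the nozzle upright in the column at (333, 375). Its stem top is at about 169 mm, so its origin is at about 51 mm: latched.

```bash
python3 -c "from cell import env; print(env.finish_job())"
```

```text
the job is handed in; nothing more can be done
None
```

The 40 mm-collar nozzle is parked in the rinse column, latched at about 51 mm and released; I did not grip the slim or broad nozzle, and the job is handed in (no verdict was returned).

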